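# Free an interlocked slide-archive drawer

### The job

The blue-fronted drawer of the slide cabinet is held by the cabinet's interlock, because one of the other three drawers has not been pushed fully home. Find that drawer by feel and push it gently fully home, then draw the blue drawer out by at least 100 mm and let go of it. Never strain a drawer that is held or already against its stop (keep under 24 N), and leave the tube rack, the tub and the bottle where they stand.

Things in the scene. Friction and masses are not known exactly. Their poses are not given: they have to be found in the camera images.
- cabinet: White steel slide cabinet, 360 deep x 408 wide x 120 mm high. Origin: on the bench, under the middle of the carcass's front edge; x from drawer fronts to back, y to the left seen from the robot, z up. Four bays side by side 98 mm apart, one drawer in each, opening along -x towards the robot; three fronts light grey, one blue, in any bay. It, its stops and its interlock must never take over 24 N.
- bay1 (a point): Fixed point of the cabinet (y = -147 mm, axes as its own): where the centre of the pull bar of the drawer in the first bay, farthest right seen from the robot, lies when that drawer is home. This is rough: the fronts differ in thickness, so the true bar then lies 0 to 12 mm nearer the robot (-x). One grey drawer, in any bay, stands 11 to 15 mm short of home.
- bay2 (a point): The same for the second bay (y = -49 mm). Each drawer has a level steel pull bar along y, 10 mm thick, 78 mm long, centred 85 mm above the bench and 40 mm out from the face of its front (35 mm free between), on two 8 mm posts 60 mm apart. Fronts are 93 mm wide, 18 to 30 mm thick, from 18 to 116 mm above the bench, and stand before the carcass, so they are seen from above.
- bay3 (a point): The same for the third bay (y = +49 mm). Interlock, a hidden sliding bar behind the fronts: only one drawer can be out at a time. While the drawer left short is not home against its stop (to within 0.7 mm), no other drawer can be drawn out: it stops hard after about 1 mm, or after 7 mm once the drawer left short is nearly home.
- bay4 (a point): The same for the fourth bay (y = +147 mm), farthest left. A drawer weighs 0.6 to 1 kg, slides against about 2 N of friction (4 N in its first 13 mm out, where it works the interlock), has no latch and stays where it is left. At home it meets a rubber stop that yields about 1 mm for each 12 N.
- blue_drawer (a joint): How far the blue-fronted drawer is out from home along the cabinet's -x, in m: 0 at the start, home; the runner ends at 0.130; below 0 the rubber stop is pressed.
- blue_bar (a point): Centre of the pull bar of the blue-fronted drawer; moves with that drawer. Axes as the cabinet's.
- rack_center (a point): Bystander: black tube rack with purple-capped blood tubes, 75 x 160 mm, tubes up to 90 mm high; point 22 mm above the bench in its middle.
- tub_center (a point): Bystander: lidded tub of black stoppers, 126 x 101 x 68 mm; its centre.
- bottle_center (a point): Bystander: amber stain bottle with a blue cap, 56 mm in diameter, 115 mm high; its centre.

How it is judged (in metres and radians):
At the end, for the whole second after the job is handed in: The blue drawer stands at rest at least 100 mm out from home, released; the interlock then holds the other three drawers home (value of joint blue_drawer above 0.1 m and velocity of joint blue_drawer between -0.01 and 0.01 m/s); the robot touches nothing.
It fails at once if the cabinet, its stops or its interlock take more than 24 N (a held drawer strained, a drawer rammed home, the carcass bumped) (contact force between cabinet and anything else above 24 N).
It fails at once if a bystander is moved by more than 15 mm (distance of any of rack_center, tub_center, bottle_center from where it was at the start of the episode above 0.015 m).
It also fails if it takes over 58 s, if anything falls off the work surface, if the arm or the gripper's body presses on something with over 40 N, if the wrist force passes 120 N, or if a joint passes its speed limit or range.

### The arm

A 6-joint arm with a two-finger parallel gripper is mounted at the origin on the work surface. World frame = base frame: x ahead of the robot, y to its left, z up, the work surface at z = 0. Lengths are in m, angles in degrees, forces in N, time in s.
With the tool pointing down it reaches from about 0.375 to 0.75 m from the base axis. Payload 9 kg.
Tool frame: the origin (TCP) lies where the fingers leave the gripper's body, on its centre line; the fingertips stand 73 mm ahead of it and the grasp point (between the pads) lies 54 mm ahead of it (robot.tip_reach is the distance from the TCP to the fingertips, in m); z points along the fingers, y is the direction in which the jaws open and shut (so a half turn about z gives the same grasp; the last joint's range is limited). The gripper opens to 85 mm and grips with 20 to 120 N. Pads are 22 mm wide; open, the fingers measure 114 mm over their backs; the gripper's body (76 mm by 85 mm) begins 54 mm behind the grasp point. The pads swing forward as they close: fully open they stand 13 mm farther back than shut.
Start: joints at [-87.703, 5.964, 5.575, 89.605, 0, 77.527], TCP at [0.153, -0.58, 0.304] pointing down, gripper open.
Joint ranges: [-171.21, 171.21], [-48.23, 106.86], [-62.78, 66.21], [-105.2, 120.99], [-86.42, 89.51], [-180, 180]. Speed limits (degrees/s): [127.2, 127.2, 147.25, 180, 180, 180].

### API

Orientations are given as [roll, pitch, yaw] about the fixed x, y, z axes, in that order (R = Rz(yaw) Ry(pitch) Rx(roll)).
In Python, from plant import robot gives the robot as it stands. Calls block until the motion is done:
- robot.move_pose(position, orientation): joint-space move of the TCP to a pose.
- robot.line_to(position, vel=0.15, rotation=None, guard=None): straight line of the TCP; rotation=None keeps the orientation; vel is the mean speed in m/s. With guard (N) it stops when the force on the tool has changed by that much, and returns True; else False.
- robot.goto_joints(angles): joint-space move.
- robot.set_gripper(opening): finger opening in m; the grip force is fixed at half the most; returns when the fingers have stopped.
- robot.pause(seconds).
- robot.ik(position, orientation): joint angles nearest the present ones, or None.
- robot.observe(): the state.
- robot.grab_frame(name): name is "scene" or "side" or "wrist"; returns the picture (400x640x3 uint8, blue, green, red); there is no depth.
- robot.get_calibration(name): a dict with "vertical_fov" (degrees; the focal length in pixels is half the picture's height over the tangent of half this angle, whatever the lens; pixels are square), "cx", "cy" (the principal point, pixels), "k1" (the pictures are not rectified: a ray, as slopes to the right and down, at radius r is drawn at 1 + k1 r^2 times it, then the intrinsics apply), "rvec" (rotation vector, rad) and "tvec" (3), from world to camera coordinates, as OpenCV has them. Camera axes: x right, y down, z forward; pixel columns grow to the right and rows downward; lengths in m; the calibration is good to about 2 mm. A picture is of the moment at which its call begins: read the wrist's pose just before it. get_calibration takes no time and is no camera call; for the wrist camera it gives the pose at the moment of the call.
A pose or a line that the arm cannot do raises robot.IKError and nothing moves.
- robot.job_done(): hands the job in, once; it reports no verdict.
The state is a dict: "time": time; "q": joint angles; "qvel": joint speeds; "joint_torque": joint torques, N m; "tool_pos": TCP position; "tcp_rot": TCP orientation; "ft_force": force on the tool from outside, world axes, zero at the start; "torque": the same for the moment, N m; "gripper_width": finger opening in m.
Only numpy, scipy, OpenCV 4.12 (cv2) and the standard library are available. Lean on these libraries where they do the work, as an engineer would, in place of code of your own. Each camera call takes 0.05 s, during which the arm holds its last target.

## Working session

There is one attempt and no reset: what is moved stays moved. The work goes in short steps, each a Python script; the robot and the scene stay as the last script left them, time stands still between calls to the robot, and variables do not carry over. Pictures are saved under pics/ and viewed, and the job is handed in when it is done.

```bash
ls; mkdir -p pics; python3 - <<'E'
from plant import robot
import cv2
for n in("scene","side","wrist"):
    c=robot.get_calibration(n);print(n,c)
    cv2.imwrite(f"pics/{n}0.png",robot.grab_frame(n))
o=robot.observe();print(o)
E
```

```text
pics
scene {'vertical_fov': 42.28564766133215, 'cx': 306.4123605173211, 'cy': 207.7136482878694, 'k1': -0.08901281399438045, 'rvec': array([ 1.65982869,  2.16862056, -0.65360339]), 'tvec': array([ 0.16287984, -0.41460595,  1.87876226])}
side {'vertical_fov': 52.66934969824312, 'cx': 316.6425171786423, 'cy': 200.29704512387102, 'k1': 0.026768803494673137, 'rvec': array([ 0.34292319, -2.71618762,  1.3506369 ]), 'tvec': array([0.5371055 , 0.16399796, 1.16698965])}
wrist {'vertical_fov': 60.3876868176544, 'cx': 318.1111394029162, 'cy': 198.69689317325646, 'k1': -0.05494374728160044, 'rvec': array([-2.31048461,  1.78095725,  0.2463022 ]), 'tvec': array([-0.59751582, -0.03326084,  0.37818109])}
{'time': 0.15, 'q': array([-8.77040102e+01,  5.99102326e+00,  5.53835488e+00,  8.96021782e+01,
        2.66902081e-04,  7.75279164e+01]), 'qvel': array([-0.0693113 , -0.15178458,  0.18448983, -0.1060973 ,  0.0042105 ,
        0.0100906 ]), 'joint_torque': array([ 3.45340173e-03, -5.57354093e+01,  5.04010069e+01,  1.23367872e-02,
       -2.83079571e-04, -1.37684313e-05]), 'tool_pos': array([ 0.15296014, -0.58000977,  0.30330839]), 'tcp_rot': array([-1.79946505e+02, -1.21054796e-02,  1.47680675e+01]), 'ft_force': array([ 0.59860303, -0.75584442, -0.19968258]), 'torque': array([0.0355879 , 0.01334396, 0.01874081]), 'gripper_width': 0.08574207463754133}
```

View pics/scene0.png

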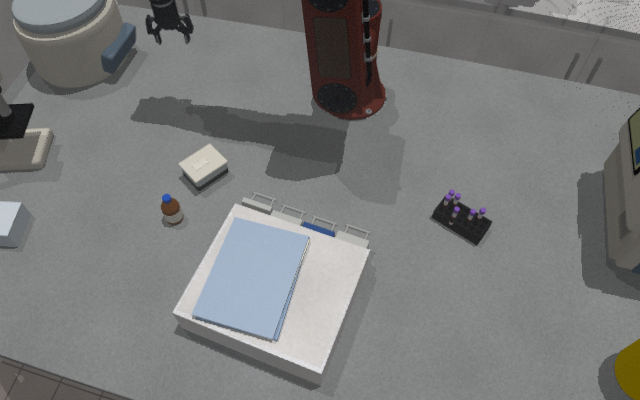

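View pics/side0.png

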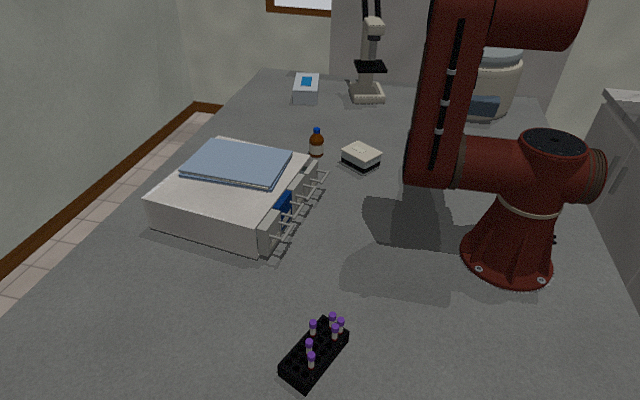

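View pics/wrist0.png

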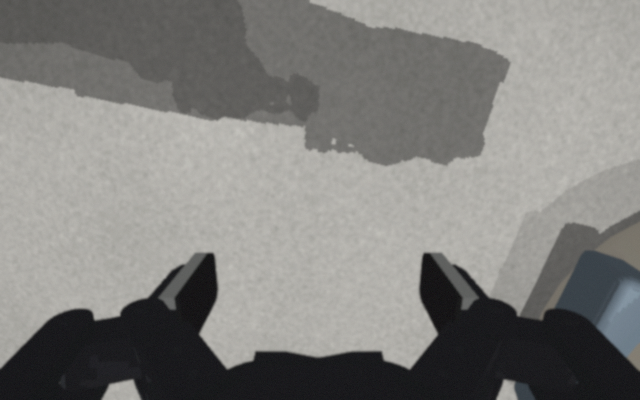

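The cabinet's fronts face the robot, with the bars in scene at about (262,200), (292,212), (322,224) and (352,235). The blue front is at (319,229), third from the right as the robot sees it, so bay 3. I'll zoom in on that area.

```bash
cat >h.py <<'E'
import numpy as np,cv2
from plant import robot
def K(c):
    f=200/np.tan(np.radians(c["vertical_fov"]/2)); return np.array([[f,0,c["cx"]],[0,f,c["cy"]],[0,0,1]]),np.array([c["k1"],0,0,0,0])
def ray(c,uv):
    k,d=K(c); p=cv2.undistortPoints(np.array(uv,float).reshape(-1,1,2),k,d)[:,0]
    R=cv2.Rodrigues(c["rvec"])[0]; o=-R.T@c["tvec"]; return o,np.c_[p,np.ones(len(p))]@R
def onz(c,uv,z):
    o,d=ray(c,uv); return o+d*((z-o[2])/d[:,2])[:,None]
def proj(c,P):
    k,d=K(c); return cv2.projectPoints(np.array(P,float).reshape(-1,1,3),c["rvec"],c["tvec"],k,d)[0][:,0]
E
python3 - <<'E'
from h import *
c=robot.get_calibration("scene")
print(onz(c,[[262,200],[292,212],[322,224],[352,235]],.085))
print("rack tub bottle",onz(c,[[461,220],[204,166],[172,212]],[.04]).round(3))
a=cv2.imread("pics/scene0.png")[185:265,225:385]
cv2.imwrite("pics/crop1.png",cv2.resize(a,None,fx=5,fy=5,interpolation=cv2.INTER_CUBIC))
b=cv2.imread("pics/side0.png")[145:265,230:350]
cv2.imwrite("pics/crop2.png",cv2.resize(b,None,fx=5,fy=5,interpolation=cv2.INTER_CUBIC))
E
```

```text
[[ 0.57798594 -0.14487999  0.085     ]
 [ 0.59559424 -0.04722112  0.085     ]
 [ 0.6126578   0.04729676  0.085     ]
 [ 0.62606123  0.13829422  0.085     ]]
rack tub bottle [[ 0.466  0.44   0.04 ]
 [ 0.473 -0.38   0.04 ]
 [ 0.662 -0.41   0.04 ]]
```

View pics/crop1.png

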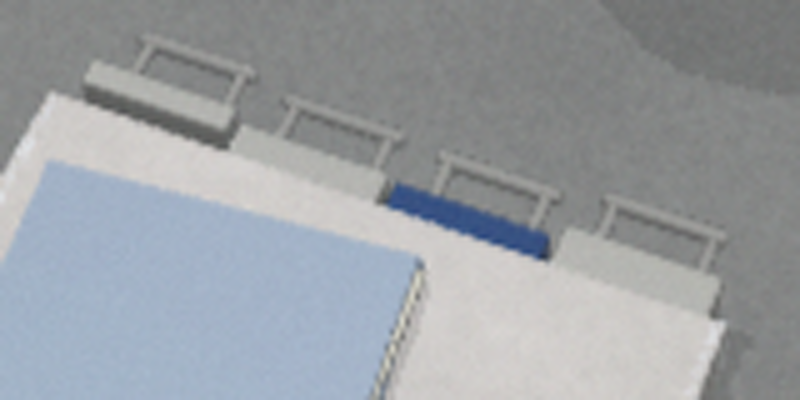

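View pics/crop2.png

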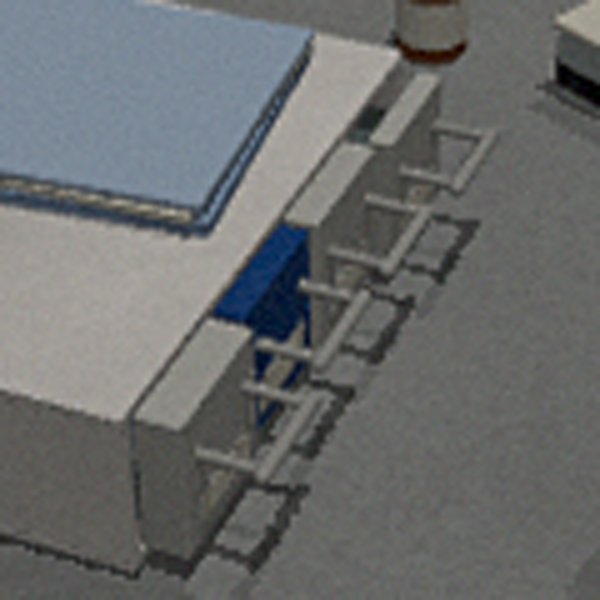

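Both views show a dark gap behind bay 1's front, so bay 1 is the likely short drawer, and I'll confirm that by feel. Next, the accurate bar ends.

```bash
python3 - <<'E'
from h import *
c=robot.get_calibration("scene");s=robot.get_calibration("side")
o=np.array([225,185]);so=np.array([230,145])
def cv(p,o): return (np.array(p)+.5)/5-.5+o
E=cv([[146,40],[254,73],[290,100],[400,137],[445,157],[556,195],[609,203],[722,238]],o)
S=cv([[494,130],[458,188],[431,208],[388,270],[366,292],[320,364],[326,398],[262,476]],so)
P=onz(c,E,.088);print(P.round(4))
m=(P[::2]+P[1::2])/2;print("mid",m.round(4), np.linalg.norm(P[1::2]-P[::2],axis=1))
C=onz(c,cv([[52,95],[725,322]],o),.12);print("carcass",C,np.linalg.norm(C[1]-C[0]))
d=C[1]-C[0];print("yaw",np.degrees(np.arctan2(-d[0],d[1])),[np.degrees(np.arctan2(-v[0],v[1])) for v in (P[1::2]-P[::2])])
# triangulate ends
o1,d1=ray(c,E);o2,d2=ray(s,S)
for a,b in zip(d1,d2):
    t=np.linalg.lstsq(np.c_[a,-b],o2-o1,rcond=None)[0];p=o1+a*t[0];q=o2+b*t[1];print(((p+q)/2).round(4),np.linalg.norm(p-q).round(4))
print("side at .088",onz(s,S,.088).round(4))
E
```

```text
[[ 0.5608 -0.176   0.088 ]
 [ 0.567  -0.1065  0.088 ]
 [ 0.5798 -0.0804  0.088 ]
 [ 0.588  -0.0112  0.088 ]
 [ 0.5945  0.0176  0.088 ]
 [ 0.603   0.0855  0.088 ]
 [ 0.6004  0.116   0.088 ]
 [ 0.6066  0.183   0.088 ]]
mid [[ 0.5639 -0.1412  0.088 ]
 [ 0.5839 -0.0458  0.088 ]
 [ 0.5988  0.0515  0.088 ]
 [ 0.6035  0.1495  0.088 ]] [0.06970834 0.06970321 0.06847291 0.06728362]
carcass [[ 0.63117632 -0.205983    0.12      ]
 [ 0.67661315  0.19628992  0.12      ]] 0.40483083905159944
yaw -6.444260883826223 [np.float64(-5.061499745904435), np.float64(-6.777775811139101), np.float64(-7.107380328619167), np.float64(-5.221241060517038)]
[ 0.5591 -0.1771  0.0873] 0.0025
[ 0.5662 -0.1068  0.0867] 0.0
[ 0.5781 -0.0812  0.0859] 0.0008
[ 0.5872 -0.0114  0.0862] 0.0005
[0.594  0.0171 0.0883] 0.0015
[0.6019 0.0853 0.0861] 0.0001
[0.5935 0.113  0.0823] 0.0076
[0.6054 0.183  0.0858] 0.0002
side at .088 [[ 0.5583 -0.1777  0.088 ]
 [ 0.5658 -0.105   0.088 ]
 [ 0.5772 -0.0788  0.088 ]
 [ 0.5867 -0.0087  0.088 ]
 [ 0.5938  0.0158  0.088 ]
 [ 0.6012  0.0876  0.088 ]
 [ 0.5896  0.1152  0.088 ]
 [ 0.6046  0.1853  0.088 ]]
```

The measurements agree between views: cabinet yaw is about -6.4°, and the carcass width comes out at 405 mm against 408. The bars stand about 75, 65, 62 and 67 mm ahead of the carcass. Only 58–70 mm is possible for a drawer that is home, so bay 1 is short. Next I'll press gently on bay 1's bar with closed fingers.

```bash
cat >>h.py <<'E'
yaw=np.radians(-6.4); X=np.array([np.cos(yaw),np.sin(yaw)]); Y=np.array([-X[1],X[0]])
B={1:np.array([.563,-.141]),2:np.array([.583,-.046]),3:np.array([.598,.0515]),4:np.array([.603,.149])}
def P(b,dx,z,dy=0): return [*(B[b]+dx*X+dy*Y),z]
def st(t=""):
    o=robot.observe(); p=o["tool_pos"]
    print(t,"t%.2f"%o["time"],p.round(4),"rot",o["tcp_rot"].round(1),"Fxc %.2f Fyc %.2f Fz %.2f"%(o["ft_force"][:2]@X,o["ft_force"][:2]@Y,o["ft_force"][2]),"w%.4f"%o["gripper_width"]); return o
E
python3 - <<'E'
from h import *
print(robot.tip_reach)
robot.set_gripper(0)
ori=[180,0,-6.4]
robot.move_pose(P(1,-.05,.26),ori); st("above")
c=robot.get_calibration("wrist");f=robot.grab_frame("wrist");cv2.imwrite("pics/w1.png",f)
print(c, proj(c,[P(b,0,.085) for b in (1,2)]))
E
```

```text
0.0726
above t2.98 [ 0.5133 -0.1361  0.2601] rot [180.   -0.   -6.4] Fxc 0.24 Fyc -0.03 Fz -0.60 w-0.0001
{'vertical_fov': 60.3876868176544, 'cx': 318.1111394029162, 'cy': 198.69689317325646, 'k1': -0.05494374728160044, 'rvec': array([-1.96175671,  2.19703692,  0.3020993 ]), 'tvec': array([-0.07523596,  0.48340008,  0.47662973])} [[319.89307208 130.38234551]
 [181.63654619 117.74199525]]
```

View pics/w1.png

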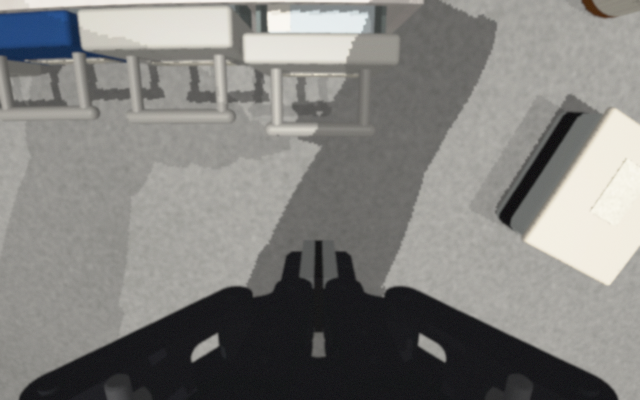

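The wrist view has bay 1's bar at (320,130), exactly where predicted, and level, so the yaw is right. The gap behind its front is clear at (310,20). Next I'll lower the fingers and push.

```bash
python3 - <<'E'
from h import *
z=.068+robot.tip_reach
robot.line_to(P(1,-.05,z),vel=.12); st("down")
robot.line_to(P(1,-.026,z),vel=.05); robot.pause(.2); st("pre")
for i in range(1):
    r=robot.line_to(P(1,.004,z),vel=.012,guard=9); print(r)
    o=st("push"); print("dx",(o["tool_pos"][:2]-B[1])@X)
robot.pause(.3);o=st("hold");print("dx",(o["tool_pos"][:2]-B[1])@X)
cv2.imwrite("pics/s2.png",cv2.resize(robot.grab_frame("scene")[185:265,225:385],None,fx=5,fy=5))
E
```

```text
down t4.17 [ 0.5138 -0.1357  0.1415] rot [ 1.8e+02 -1.0e-01 -6.4e+00] Fxc 0.50 Fyc -0.26 Fz -0.16 w0.0003
pre t5.01 [ 0.537  -0.1381  0.1406] rot [-180.     0.    -6.4] Fxc 0.08 Fyc -0.31 Fz -0.26 w-0.0002
True
push t7.03 [ 0.5633 -0.141   0.1401] rot [180.    0.2  -6.4] Fxc -1.81 Fyc -0.86 Fz 1.22 w-0.0001
dx 0.0002974818520525185
hold t7.33 [ 0.5631 -0.1409  0.1395] rot [-180.     0.2   -6.4] Fxc 0.19 Fyc -0.17 Fz -0.59 w0.0000
dx 4.9983187144847124e-05
```

View pics/s2.png

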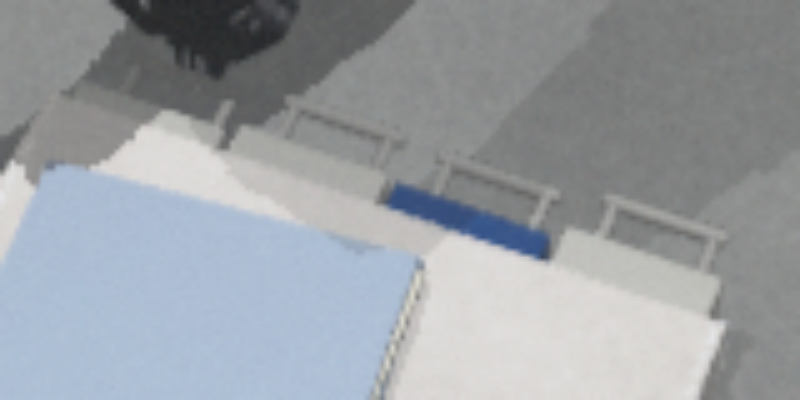

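Bay 1 moved roughly 16 mm before resistance stopped it. I'll press once more, very slowly, to check it's hard against the stop.

```bash
python3 - <<'E'
from h import *
z=.068+robot.tip_reach
p=[]
for dx in np.arange(.0,.0071,.001):
    r=robot.line_to(P(1,dx,z),vel=.006,guard=10); robot.pause(.1)
    o=st(f"{dx:.4f} {r}"); print("   dx %.4f"%((o["tool_pos"][:2]-B[1])@X))
    if r or o["ft_force"][:2]@X<-8: break
E
```

```text
0.0000 False t7.80 [ 0.563  -0.141   0.1406] rot [-180.     0.2   -6.4] Fxc -0.35 Fyc 0.03 Fz 0.55 w-0.0001
   dx 0.0000
0.0010 False t8.22 [ 0.5635 -0.141   0.1405] rot [-180.     0.3   -6.4] Fxc -5.16 Fyc 1.03 Fz 3.26 w-0.0001
   dx 0.0005
0.0020 False t8.63 [ 0.5641 -0.1411  0.1405] rot [180.    0.4  -6.4] Fxc -7.53 Fyc -1.24 Fz 3.90 w0.0000
   dx 0.0011
0.0030 False t9.05 [ 0.5646 -0.1411  0.1405] rot [180.    0.4  -6.4] Fxc -11.38 Fyc -0.81 Fz 6.67 w0.0001
   dx 0.0016
```

The force climbs about 7 N/mm up to 11 N, which fits the rubber stop in series with the arm, so bay 1 is home. Next I'll back off and move above the gap between the blue bar and its front.

```bash
python3 - <<'E'
from h import *
z=.068+robot.tip_reach
robot.line_to(P(1,-.04,z),vel=.06)
robot.line_to(P(1,-.05,.26),vel=.15)
robot.line_to(P(3,-.05,.26),vel=.2);robot.pause(.2); st()
c=robot.get_calibration("wrist");f=robot.grab_frame("wrist");cv2.imwrite("pics/w3.png",f)
print(proj(c,[P(3,0,.085),P(3,.04,.085),P(3,-.005,.085),P(3,.04,.116)]))
E
```

```text
t12.19 [0.5483 0.0563 0.26  ] rot [-180.     0.2   -6.5] Fxc -0.03 Fyc 0.15 Fz -0.20 w-0.0001
[[319.72870999 129.42380991]
 [319.66216549  69.08754092]
 [319.73627013 136.6410493 ]
 [319.84394461  64.26271475]]
```

View pics/w3.png

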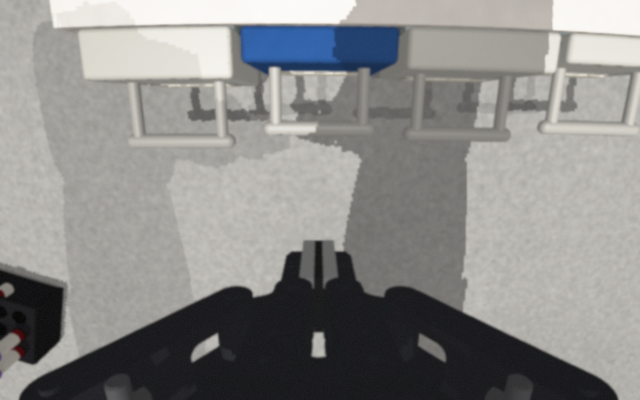

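The blue bar sits at (319,128), within 1–2 px of the prediction, and bay 1's gap is gone, with all fronts against the carcass. Next I'll hook the blue bar from inside and pull under guard.

```bash
python3 - <<'E'
from h import *
z=.070+robot.tip_reach
robot.line_to(P(3,.0215,.22),vel=.1); robot.pause(.2)
r=robot.line_to(P(3,.0215,z),vel=.06,guard=6); robot.pause(.2); st(f"in {r}")
if not r:
    r=robot.line_to(P(3,-.004,z),vel=.015,guard=10); o=st(f"pull1 {r}"); print((o["tool_pos"][:2]-B[3])@X)
    if not r:
        r=robot.line_to(P(3,-.102,z),vel=.05,guard=10); robot.pause(.2); o=st(f"pull2 {r}"); print((o["tool_pos"][:2]-B[3])@X)
cv2.imwrite("pics/s4.png",cv2.resize(robot.grab_frame("side")[125:285,210:370],None,fx=3.7,fy=3.7))
E
```

```text
in False t15.05 [0.6195 0.0491 0.1429] rot [-180.     0.2   -6.4] Fxc 0.26 Fyc -0.21 Fz 0.87 w0.0000
pull1 False t16.90 [0.594  0.052  0.1426] rot [-180.     0.2   -6.4] Fxc 1.49 Fyc 1.68 Fz -0.51 w0.0002
-0.003980671497175
pull2 False t19.21 [0.4966 0.0628 0.1425] rot [180.    0.3  -6.4] Fxc 0.69 Fyc 0.92 Fz 0.64 w0.0003
-0.10198390191549447
```

View pics/s4.png

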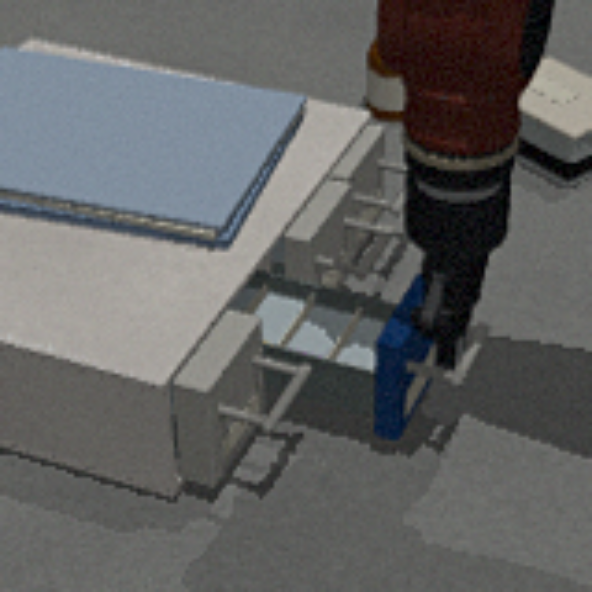

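The blue drawer is out. I'll ease off the bar, rise clear and measure how far it is out.

```bash
python3 - <<'E'
from h import *
z=.070+robot.tip_reach
robot.line_to(P(3,-.0965,z),vel=.03)
robot.line_to(P(3,-.0965,.27),vel=.12); robot.line_to(P(3,-.17,.30),vel=.15);robot.pause(.3); st()
c=robot.get_calibration("wrist");f=robot.grab_frame("wrist");cv2.imwrite("pics/w5.png",f)
print(proj(c,[P(3,-d,.085) for d in(.1,.11,.118,.13)]))
cv2.imwrite("pics/s5.png",robot.grab_frame("scene"))
E
```

```text
t21.78 [0.4293 0.0704 0.2996] rot [-180.     0.3   -6.4] Fxc -0.30 Fyc 0.05 Fz 0.23 w-0.0001
[[320.62260252  99.95289437]
 [320.61392467 112.8247481 ]
 [320.60681086 122.96750084]
 [320.59588294 137.92313681]]
```

View pics/w5.png

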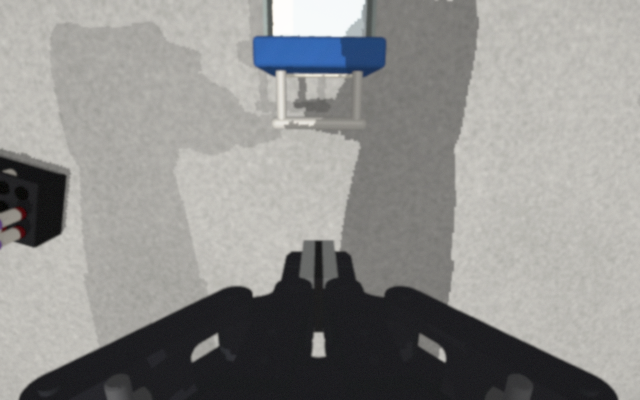

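View pics/s5.png

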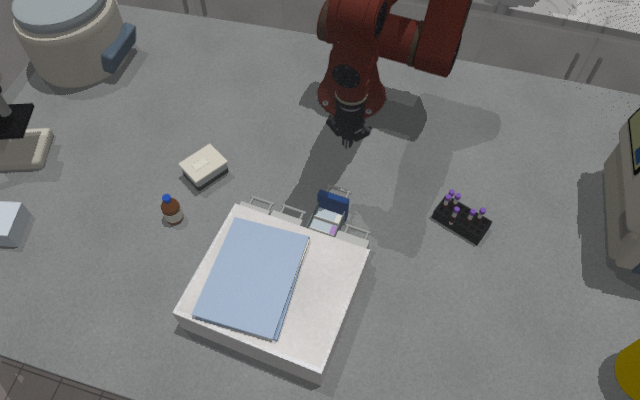

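The blue bar is at (319,123) in the wrist view, which corresponds to about 118 mm out. In the scene view the bottle, tub and rack are at the same pixels as before, and the gripper touches nothing.

```bash
python3 -c "
from plant import robot
robot.job_done()"
```

```text
the job is handed in; nothing more can be done
```

The blue drawer (bay 3) is out about 118 mm and released, and the job is handed in at about 22 s of the 58 s allowed. It reports no verdict.

- **Finding the drawer:** Both camera views showed a gap behind bay 1's front. Its bar stood 75 mm ahead of the carcass, where 58–70 mm is the most a drawer that is home can show. I pressed only bay 1 by feel; the others were judged from the pictures.
- **Pushing it home:** I pushed bay 1's bar gently with closed fingers over about 16 mm, by dead reckoning. The given range is 11–15 mm, so this is slightly over, within my contact estimate of about ±2 mm. A slow second press climbed about 7 N/mm to 11 N, which fits the rubber stop. The pictures then showed the gap closed.
- **Drawing the blue drawer:** I hooked its bar from inside without gripping and pulled under a 10 N guard that never tripped. The fingers then eased off the bar and rose clear.
- **Last checks:** The wrist view put the blue bar about 118 mm out from its home position. The tool force was close to zero with nothing touched. The rack, tub and bottle looked unmoved in the scene picture.
- **Forces:** The highest cabinet force I read was about 11 N, though I read forces only between moves, so a brief peak could have been higher. No check failed.

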